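# Ready the parts cup and hold a sprung enclosure cover just below its balance point

## Robot

A 6-joint arm with a two-finger parallel gripper is mounted at the origin on the work surface. World frame = base frame: x ahead of the robot, y to its left, z up, the work surface at z = 0. Lengths are in m, angles in degrees, forces in N, time in s.
With the tool pointing down it reaches from about 0.325 to 0.775 m from the base axis. Payload 5.5 kg.
Tool frame: the origin (TCP) lies at the centre of the arm's flange, where the gripper is bolted on; the fingertips stand 182 mm ahead of it and the grasp point (between the pads) lies 163 mm ahead of it; z points along the fingers, y is the direction in which the jaws open and shut (so a half turn about z gives the same grasp; the last joint's range is limited). The gripper opens to 88 mm and grips with 3 to 60 N. Pads are 20 mm wide; open, the fingers measure 115 mm over their backs; the gripper's body (75 mm by 178 mm) begins 61 mm behind the grasp point.
Start: joints at [-80.025, 5.22, 70.514, -0, 104.267, -3.249], TCP at [0.137, -0.584, 0.405] pointing down, gripper open.
Joint ranges: [-164.24, 164.24], [-49.07, 125.15], [9.68, 141.18], [-86.29, 266.29], [3.28, 154.24], [-151.56, 151.56]. Speed limits (degrees/s): [147.25, 147.25, 172.46, 180, 180, 180].

## Interface

Orientations are given as [roll, pitch, yaw] about the fixed x, y, z axes, in that order (R = Rz(yaw) Ry(pitch) Rx(roll)).
In Python, from station import r gives the robot as it stands. The module is installed in compiled form; this text tells all that it offers. Calls block until the motion is done:
- r.reach(position, orientation): joint-space move of the TCP to a pose.
- r.servo_line(position, rotation=None, speed=0.15): straight line of the TCP; rotation=None keeps the orientation; speed is the mean speed in m/s.
- r.move_joints(angles): joint-space move.
- r.let_go() and r.grab(squeeze=None): open the fingers fully, or close them until they stop; squeeze is the grip in N (None keeps the last).
- r.wait(seconds).
- r.inverse_kinematics(position, orientation): joint angles nearest the present ones, or None.
- r.sense(): the state.
- r.snapshot(name): name is "scene" or "top" or "wrist"; returns a dict with "frame" (480x640x3 uint8, red, green, blue), "fx", "fy", "cx", "cy" (pixels), "R" (3x3) and "t" (3): a world point X has camera coordinates R X + t. Camera axes: x right, y down, z forward; pixel columns grow to the right and rows downward; lengths in m; the calibration is good to about 2 mm. The wrist camera is an equidistant fisheye: a pixel r from the principal point sees the ray r / f radians off the axis. A picture is of the moment at which its call begins. There is no depth.
A pose or a line that the arm cannot do raises r.IKError and nothing moves.
- r.hand_in(): hands the job in, once; it reports no verdict.
The state is a dict: "clock": time; "joints": joint angles; "joint_vel": joint speeds; "joint_torque": joint torques, N m; "tcp_pos": TCP position; "orientation": TCP orientation; "contact_force": force on the tool from outside, world axes, zero at the start; "torque": the same for the moment, N m; "opening": finger opening in m.
Only numpy, scipy, OpenCV 4.12 (cv2) and the standard library are available. Lean on these libraries where they do the work, as an engineer would, in place of code of your own. Each camera call takes 0.05 s, during which the arm holds its last target.

## Task

The hinge springs of the control enclosure are about to be set: first turn the upside-down square parts cup mouth-up on the bench and let go of it, ready for the screws. Then lift the enclosure's sprung cover past its balance point (about 60 degrees open), where the springs take over, without letting it fly open to its stop, bring it back and finish while still holding it still with the gripper a few degrees below the balance point. Leave the other things on the bench where they are.

Things in the scene. Friction and masses are not known exactly. Their poses are not given: they have to be found in the camera images.
- cup: square straight-sided white plastic parts cup, 42 x 42 mm outside, 48 mm high, walls and bottom 3 mm, a slight lip round the mouth, a grey pad under the bottom, about 0.07 kg, loose on the bench. Origin: centre of its open mouth. Its z axis runs from the mouth to the closed bottom, x and y are square to the side walls. It starts mouth-down (z up), its yaw within 0.4 rad of the world's, either to the right or to the left of the enclosure, and lies stably on any side
- cup_mouth (a point): centre of the cup's open mouth (the rim plane), 48 mm above the bench when the cup stands mouth-up; axes as the cup's
- cup_bottom (a point): centre of the outside of the cup's closed bottom, on the bench when the cup stands mouth-up; axes as the cup's
- enclosure: grey sheet-metal control enclosure fixed to the bench, 170 mm (x) by 200 mm (y) by 100 mm high; open-topped box under the sprung cover. Origin: centre of its underside; x points away from the robot, to the hinge side; it may be turned up to 0.2 rad
- cover (a joint): angle of the cover in rad: 0 shut (level), grows as the front edge swings up and away from the robot about the hinge at the far top edge; stop at 1.8. Weight and hinge springs balance at 1.05 rad (60 degrees): below this the cover falls shut by itself (about 1 N is needed at the bar to lift it from shut, less and less towards the balance point), above it the springs throw it open to the stop. Starts shut
- cover_bar (a point): middle of the round steel pull bar of the cover, 10 mm diameter, parallel to the hinge, 42 mm ahead of the cover's front edge, in the plane of the cover. 80 mm of the bar is free between its two side arms; the gap between bar and cover edge is 37 mm, open from above and below. 212 mm from the hinge line, 4 mm above it and 105 mm above the bench when shut. It turns easily between gripper pads. Axes turn with the cover: y along the bar, x from bar to hinge, z up when shut
- cover_hinge (a point): middle of the cover's hinge line, 100 mm above the bench at the far top edge of the enclosure; y along the hinge line; the axes turn with the cover
- capacitor: bystander: upright aluminium capacitor can, 52 mm diameter, 99 mm high, loose, on the other side of the enclosure from the cup. Origin: centre of its underside
- fan: bystander: square black axial fan lying flat, 80 x 80 x 25 mm, loose, far left. Origin: centre of its underside
- spool: bystander: small wire spool standing on its flange, 72 mm diameter, 44 mm high, loose, far right. Origin: centre of its underside
Things that resemble listed ones, but are neither listed nor needed, are in the scene too. Of the things like the cup, leave any that is orange or pink; of the rest the larger one is meant.

How it is judged:
By the outcome, as a careful person would: the job done as asked, in the order asked, and still so for the second after the job is handed in, while the arm keeps its last pose, push and grip.
It also fails if it takes over 72 s, if anything falls off the work surface, if the arm or the gripper's body presses on something with over 40 N, if the wrist force passes 120 N, or if a joint passes its speed limit or range.

## Working session

There is one attempt and no reset: what is moved stays moved. The work goes in short steps, each a Python script; the robot and the scene stay as the last script left them, time stands still between calls to the robot, and variables do not carry over. Pictures are saved under pics/ and viewed, and the job is handed in when it is done.

```bash
mkdir -p pics; ls
python3 - <<'E'
from station import r
import cv2,numpy as np,pickle
d={}
for n in("scene","top","wrist"):
    s=r.snapshot(n);d[n]=s
    cv2.imwrite(f"pics/{n}0.png",s["frame"][:,:,::-1])
    print(n,s["fx"],s["fy"],s["cx"],s["cy"],np.round(s["R"],3).tolist(),np.round(s["t"],3).tolist())
pickle.dump(d,open("s0.pkl","wb"))
print(r.sense())
E
```

```text
pics
scene 543.1941240369595 543.1941240369595 327.37623876391547 245.46921624416768 [[-0.072, 0.997, -0.013], [0.843, 0.054, -0.536], [-0.534, -0.049, -0.844]] [0.029, -0.415, 1.685]
top 588.6196521930486 588.6196521930486 313.0543112301489 238.5011338160879 [[0.017, -1.0, 0.014], [-0.998, -0.018, -0.055], [0.055, -0.014, -0.998]] [-0.027, 0.553, 1.367]
wrist 371.64829954431775 371.64829954431775 313.1171481575023 237.91024980665856 [[0.229, -0.973, -0.001], [-0.928, -0.219, 0.302], [-0.294, -0.068, -0.953]] [-0.599, -0.038, 0.391]
{'clock': 0.15, 'joints': array([-8.00248811e+01,  5.25463220e+00,  7.05664696e+01, -1.60513316e-03,
        1.04266109e+02, -3.24908214e+00]), 'joint_vel': array([-0.05483471, -0.15797145, -0.18161386, -0.02047064, -0.09348434,
        0.00335629]), 'joint_torque': array([-1.78958162e-04, -4.47046494e+01, -4.06906056e+01,  6.98278891e-02,
        2.74919980e-02, -1.01470318e-04]), 'tcp_pos': array([ 0.13725624, -0.584145  ,  0.40374711]), 'orientation': array([-1.79912841e+02, -3.38911993e-03,  1.32238041e+01]), 'contact_force': array([ 0.03149563, -0.06536632,  0.58450075]), 'torque': array([-0.03427892,  0.02699722, -0.03685327]), 'opening': 0.08754577189296604}
```

View pics/top0.png

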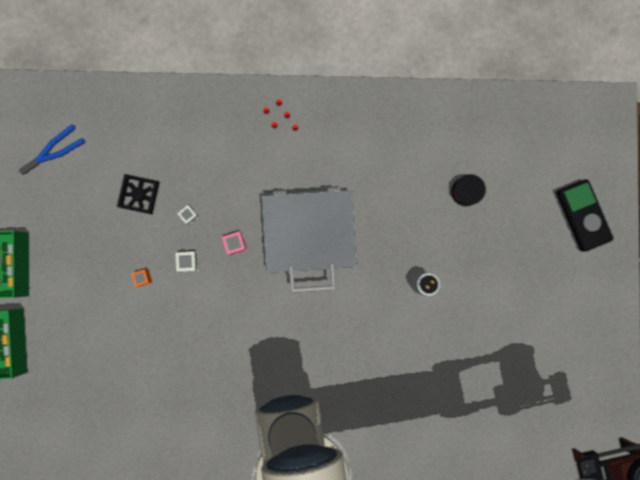

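View pics/scene0.png

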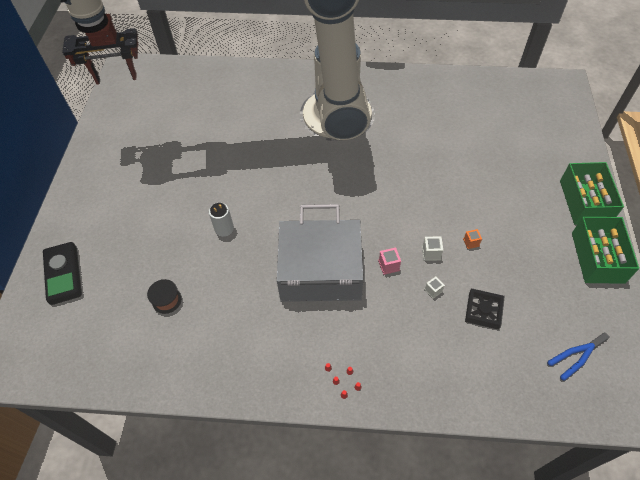

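Cup candidates in the top view are pink (233,243), white large (186,261), white small (187,214) and orange (141,278). By the description I choose the larger white one at (186,261), which is at (433,248) in the scene view. The bar is at about (312,290) and the capacitor at (428,284) in the top view. I'll check the choice with a close crop and measure.

```bash
cat > h.py <<'E'
import numpy as np,cv2
from scipy.spatial.transform import Rotation as Ro
def cast(s,uv,z):
    uv=np.atleast_2d(uv).astype(float)
    d=np.c_[(uv[:,0]-s["cx"])/s["fx"],(uv[:,1]-s["cy"])/s["fy"],np.ones(len(uv))]
    R=np.array(s["R"]);c=-R.T@np.array(s["t"]);w=d@R
    return c+w*((z-c[2])/w[:,2])[:,None]
def proj(s,X):
    p=np.atleast_2d(X)@np.array(s["R"]).T+np.array(s["t"])
    return np.c_[s["cx"]+s["fx"]*p[:,0]/p[:,2],s["cy"]+s["fy"]*p[:,1]/p[:,2]]
E
python3 - <<'E'
import pickle,cv2,numpy as np
from h import *
d=pickle.load(open("s0.pkl","rb"));T=d["top"];S=d["scene"]
a=cv2.resize(T["frame"][195:305,120:260],None,fx=4,fy=4,interpolation=0)
b=cv2.resize(S["frame"][215:315,370:520],None,fx=4,fy=4,interpolation=0)
cv2.imwrite("pics/c1.png",a[:,:,::-1]);cv2.imwrite("pics/c2.png",b[:,:,::-1])
c=cv2.resize(T["frame"][175:300,250:370],None,fx=4,fy=4,interpolation=0)
cv2.imwrite("pics/c3.png",c[:,:,::-1])
for n,uv,z in(("cup",(186,261),.048),("small",(187,214),.035),("pink",(233,243),.04),("or",(141,278),.03),("bar",(312,290),.105),("cap",(428,284),.099),("fan",(138,194),.025),("coverFL",(264,271),.1),("coverFR",(356,267),.1)): print(n,cast(T,uv,z).round(3))
E
```

```text
cup [[0.495 0.272 0.048]]
small [[0.603 0.275 0.035]]
pink [[0.538 0.167 0.04 ]]
or [[0.454 0.378 0.03 ]]
bar [[ 0.435 -0.016  0.105]]
cap [[ 0.452 -0.272  0.099]]
fan [[0.649 0.392 0.025]]
coverFL [[0.475 0.09  0.1  ]]
coverFR [[ 0.487 -0.112  0.1  ]]
```

View pics/c1.png

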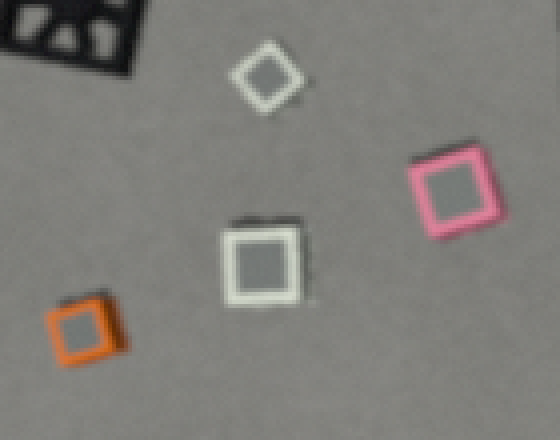

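View pics/c2.png

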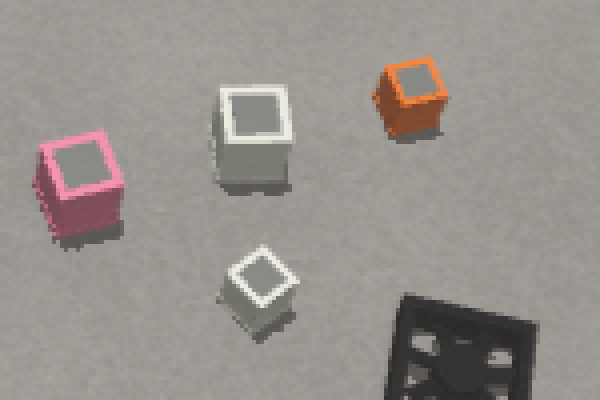

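View pics/c3.png

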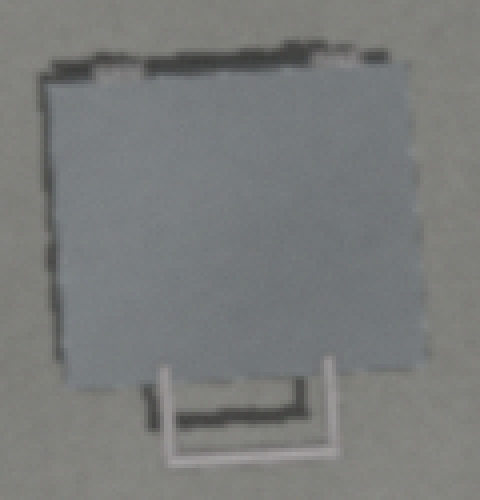

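The crops confirm the choice: the white cup at crop-1 (262,265) is clearly larger than the white one at (267,77). Pink and orange are excluded. Next I measure the cup and bar more finely and check IK for tilted grasps.

Run:
```python
import pickle,cv2,numpy as np
from h import *
from station import r
d=pickle.load(open("s0.pkl","rb"));T=d["top"];S=d["scene"]
for nm,s,c0,zz in(("T",T,(186,261),.048),("S",S,(433,243),.048)):
    g=s["frame"].astype(int); hsv=cv2.cvtColor(s["frame"],cv2.COLOR_RGB2HSV)
    m=((g.min(2)>185)).astype(np.uint8)
    m2=np.zeros_like(m);x,y=c0;m2[y-18:y+18,x-18:x+18]=m[y-18:y+18,x-18:x+18]
    cs,_=cv2.findContours(m2,0,2);c=max(cs,key=cv2.contourArea)
    b=cv2.boxPoints(cv2.minAreaRect(c));w=cast(s,b,zz)
    print(nm,b.round(1).tolist(),w.mean(0).round(4)); e=np.diff(w,axis=0);print(np.linalg.norm(e,axis=1).round(3),np.degrees(np.arctan2(e[:,1],e[:,0])).round(1))
b=cv2.resize(S["frame"][190:310,265:375],None,fx=5,fy=5,interpolation=2)
cv2.imwrite("pics/c4.png",b[:,:,::-1])
b=cv2.resize(T["frame"][260:300,280:345],None,fx=10,fy=10,interpolation=2)
cv2.imwrite("pics/c5.png",b[:,:,::-1])
# IK: tool dir tilt phi about world axis; jaws perpendicular
def ori(a,jaw):
    a=np.array(a,float);j=np.array(jaw,float);return Ro.from_matrix(np.c_[np.cross(j,a),j,a])
for c in((.495,.272),(.42,.25),(.38,.2),(.42,.18)):
  for ax in(0,30,60,90,):
    out=[]
    for phi in(-60,-45,-30,0,30,45,60):
        h=np.array([np.cos(np.radians(ax)),np.sin(np.radians(ax)),0]);p=np.radians(phi)
        a=np.sin(p)*h-np.cos(p)*np.array([0,0,1]);j=np.array([-h[1],h[0],0])
        q=None;res=''
        for sg in(1,-1):
            o=ori(a,sg*j);g=np.array([*c,.03]);q=r.inverse_kinematics(g-.163*a,o.as_euler('xyz',degrees=True))
            res+='-' if q is None else '+'
        out.append(res)
    print(c,ax,out)
```

```text
T [[176.0, 253.0], [193.0, 253.0], [193.0, 270.0], [176.0, 270.0]] [0.4934 0.275  0.048 ]
[0.039 0.039 0.039] [ -89.  -178.4   91. ]
S [[425.0, 236.0], [442.0, 236.0], [442.0, 250.0], [425.0, 250.0]] [0.4983 0.2744 0.048 ]
[0.043 0.042 0.042] [ 93.6  -2.3 -86.3]
(0.495, 0.272) 0 ['++', '++', '++', '++', '++', '+-', '+-']
(0.495, 0.272) 30 ['++', '++', '++', '++', '++', '++', '--']
(0.495, 0.272) 60 ['++', '++', '++', '++', '++', '-+', '-+']
(0.495, 0.272) 90 ['++', '++', '++', '-+', '-+', '-+', '-+']
(0.42, 0.25) 0 ['++', '++', '++', '++', '++', '+-', '--']
(0.42, 0.25) 30 ['++', '++', '++', '++', '++', '--', '--']
(0.42, 0.25) 60 ['++', '++', '++', '++', '++', '-+', '--']
(0.42, 0.25) 90 ['++', '++', '++', '-+', '-+', '-+', '-+']
(0.38, 0.2) 0 ['++', '++', '++', '++', '++', '--', '--']
(0.38, 0.2) 30 ['++', '++', '++', '++', '--', '--', '--']
(0.38, 0.2) 60 ['++', '++', '++', '++', '++', '--', '--']
(0.38, 0.2) 90 ['++', '++', '++', '-+', '-+', '-+', '++']
(0.42, 0.18) 0 ['++', '++', '++', '++', '++', '--', '--']
(0.42, 0.18) 30 ['++', '++', '++', '++', '++', '--', '--']
(0.42, 0.18) 60 ['++', '++', '++', '++', '-+', '-+', '--']
(0.42, 0.18) 90 ['++', '++', '++', '-+', '-+', '-+', '++']
```

View pics/c4.png

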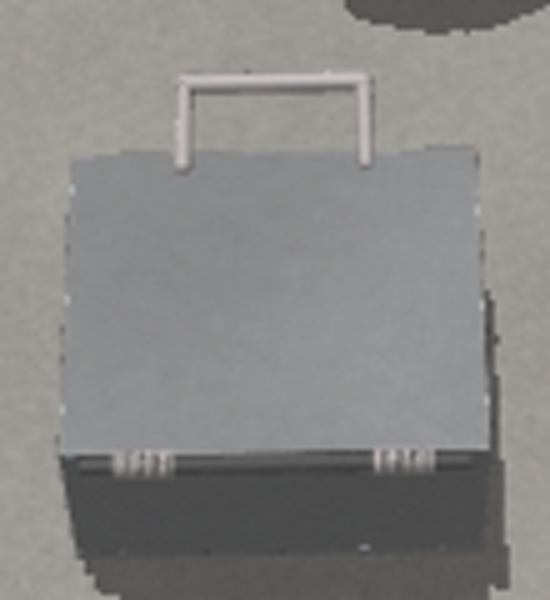

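View pics/c5.png

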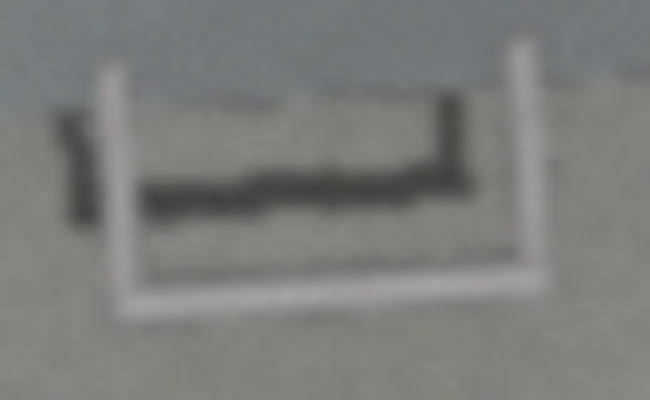

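```bash
cat >> h.py <<'E'
def tool(phi,yaw,sg=1,ax=0):
    "tool tilt phi from down toward heading yaw(deg); jaws horizontal. returns a, euler"
    y=np.radians(yaw);p=np.radians(phi);h=np.array([np.cos(y),np.sin(y),0])
    a=np.sin(p)*h-np.cos(p)*np.array([0,0,1]);j=sg*np.array([-h[1],h[0],0])
    return a,Ro.from_matrix(np.c_[np.cross(j,a),j,a]).as_euler('xyz',degrees=True)
E
python3 - <<'E'
import pickle,numpy as np
from h import *
from station import r
d=pickle.load(open("s0.pkl","rb"));T=d["top"];S=d["scene"]
print(cast(T,[(292.5,289.7),(333.3,287.5)],.105).round(4).tolist(),cast(S,[(302.1,205.3),(337.7,205.3)],.105).round(4).tolist())
print("hinge", cast(S,[(297,281.5),(338+7.5,281)],.1).round(4).tolist())
for c,phi,yw in(((.496,.2745,.024),45,1),((.43,.262,.021),-45,0),((.43,.262,.021),45,0),((.43,.262,.024),-45,0)):
  for sg in(1,-1):
    for up in(0.004,.1):
        a,e=tool(phi,yw,sg);g=np.array(c)-.008*a+[0,0,up]
        q=r.inverse_kinematics(g-.163*a,e);print(phi,sg,up,None if q is None else np.round(q,0))
E
```

```text
[[0.4352, 0.0264, 0.105], [0.4414, -0.0628, 0.105]] [[0.4439, -0.0598, 0.105], [0.4384, 0.0293, 0.105]]
hinge [[0.6584, -0.0511, 0.1], [0.6498, 0.0604, 0.1]]
45 1 0.004 [ 41. -23. 127. -40.  46. -29.]
45 1 0.1 [ 41. -29. 122. -34.  55. -38.]
45 -1 0.004 [ 41. -23. 127. -40.  46. 151.]
45 -1 0.1 [ 41. -29. 122. -34.  55. 142.]
-45 1 0.004 [ 19.  31.  71.  15. 120. -69.]
-45 1 0.1 [ 19.  27.  67.  17. 129. -66.]
-45 -1 0.004 [ 19.  31.  71.  15. 120. 111.]
-45 -1 0.1 [ 19.  27.  67.  17. 129. 114.]
45 1 0.004 [ 48. -34. 135. -41.  53. -24.]
45 1 0.1 [ 48. -40. 128. -36.  63. -33.]
45 -1 0.004 None
45 -1 0.1 [ 48. -40. 128. -36.  63. 147.]
-45 1 0.004 [ 19.  31.  71.  15. 121. -69.]
-45 1 0.1 [ 19.  26.  67.  17. 129. -66.]
-45 -1 0.004 [ 19.  31.  71.  15. 121. 111.]
-45 -1 0.1 [ 19.  26.  67.  17. 129. 114.]
```

Run:
```python
import numpy as np,cv2
from h import *
from station import r
a,e=tool(45,1);c=np.array([.496,.2745,.024]);g=c-.008*a-.163*a
r.reach(g-.07*a+[0,0,.13],e)
r.reach(g-.07*a+[0,0,.02],e)
s=r.snapshot("wrist");cv2.imwrite("pics/w1.png",s["frame"][:,:,::-1])
s=r.snapshot("scene");cv2.imwrite("pics/s1.png",cv2.resize(s["frame"][150:310,350:560],None,fx=3,fy=3)[:,:,::-1])
print(r.sense()["clock"],r.sense()["joints"].round(0))
```

```text
3.95 [ 47. -35. 128. -37.  58. -32.]
```

View pics/w1.png

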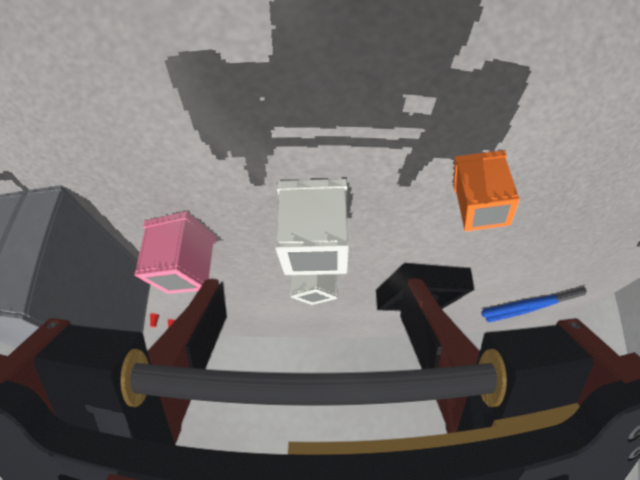

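View pics/s1.png

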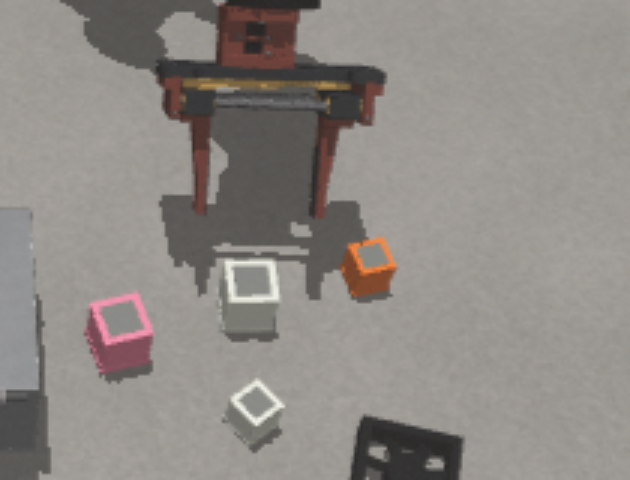

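The wrist view shows the large white cup centred (column about 313) between the fingers (about 222 and 410), with orange and pink clear to the sides. I'll grasp it and carry it to the free spot.

Run:
```python
import numpy as np,cv2
from h import *
from station import r
a,e=tool(45,1);c=np.array([.496,.2745,.024]);g=c-.008*a-.163*a
r.servo_line(g-.05*a,speed=.2)
r.servo_line(g,speed=.1)
r.grab(15)
s=r.sense();print(s["opening"],s["contact_force"].round(1))
r.servo_line(g+[-.03,0,.13],speed=.2)
a,e=tool(-45,0);c=np.array([.43,.262,.021]);g=c-.008*a-.163*a
r.reach(g+[0,0,.1],e)
s=r.snapshot("scene");cv2.imwrite("pics/s2.png",cv2.resize(s["frame"][130:290,350:560],None,fx=3,fy=3)[:,:,::-1])
s=r.sense();print(s["opening"],s["clock"],s["contact_force"].round(1),s["tcp_pos"]-g)
```

```text
0.04175515139022142 [-1.5  0.6  0.7]
0.04171979885716551 7.7583 [-0.   0.3 -1. ] [-0.000698    0.00055251  0.10029374]
```

View pics/s2.png

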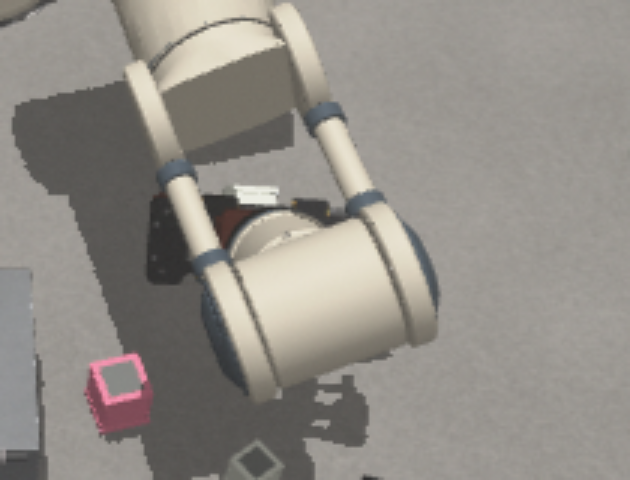

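The cup is held (opening 41.7 mm) with its white wall visible at about (257,193). Next I lower it with contact checks, release, and regrasp with the tilt reversed.

```bash
cat >> h.py <<'E'
def lower(r,g,start=.004,end=-.004):
    "g: nominal TCP; go down in 1 mm steps until the bench carries load"
    r.servo_line(g+[0,0,start],speed=.12); f0=r.sense()["contact_force"][2]
    z=start
    while z>end:
        z-=.001; r.servo_line(g+[0,0,z],speed=.02)
        f=r.sense()["contact_force"][2]-f0
        if f>2.5: break
    print("lower",round(z,4),round(f,1))
E
python3 - <<'E'
import numpy as np,cv2
from h import *
from station import r
a,e=tool(-45,0);c=np.array([.43,.262,.021]);g=c-.008*a-.163*a
lower(r,g)
r.let_go()
p=r.sense()["tcp_pos"]
r.servo_line(p-.09*a,speed=.2)
a,e=tool(45,0);g=c-.008*a-.163*a
r.reach(g+[-.03,0,.1],e)
s=r.snapshot("scene");cv2.imwrite("pics/s3.png",cv2.resize(s["frame"][130:290,350:560],None,fx=3,fy=3)[:,:,::-1])
s=r.snapshot("wrist");cv2.imwrite("pics/w3.png",s["frame"][:,:,::-1])
s=r.sense();print(s["opening"],s["clock"],s["contact_force"].round(1))
E
```

```text
lower -0.003 6.6
0.08773546084297411 13.5333 [-0.4  0.   0.5]
```

View pics/s3.png

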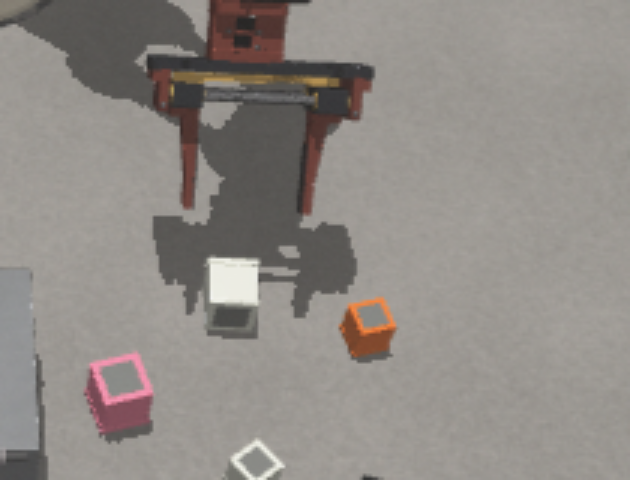

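View pics/w3.png

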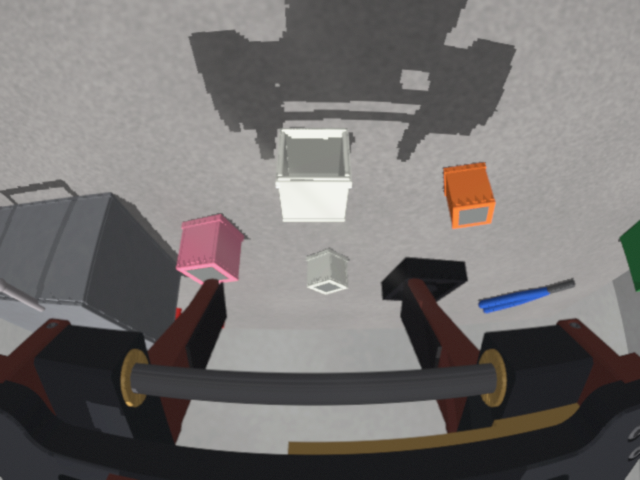

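The cup now lies on its side at about (233,280) with its grey bottom facing away and its mouth towards the robot, as planned. I measure it for the regrasp.

Run:
```python
from h import *
from station import r
import cv2
S=r.snapshot("scene")
hs=cv2.cvtColor(S["frame"],cv2.COLOR_RGB2HSV)
m=((S["frame"].min(2)>195)).astype(np.uint8);m[:205]=0;m[240:]=0;m[:,:410]=0;m[:,445:]=0
cs,_=cv2.findContours(m,0,2);c=max(cs,key=cv2.contourArea);b=cv2.boxPoints(cv2.minAreaRect(c));print(b.round(1).tolist())
w=cast(S,b,.042);print(w.round(4).tolist(),w.mean(0))
```

```text
[[420.0, 216.0], [435.0, 216.0], [435.0, 231.0], [420.0, 231.0]]
[[0.4128, 0.2431, 0.042], [0.4103, 0.282, 0.042], [0.4577, 0.2805, 0.042], [0.4601, 0.2422, 0.042]] [0.43522697 0.26194637 0.042     ]
```

Run:
```python
import numpy as np,cv2
from h import *
from station import r
a,e=tool(45,0);c=np.array([.432,.262,.021]);g=c-.008*a-.163*a
r.servo_line(g-.05*a,speed=.2)
r.servo_line(g+[0,0,.0005],speed=.1)
r.grab(15)
s=r.sense();print(s["opening"],s["contact_force"].round(1))
r.servo_line(g+[-.02,0,.11],speed=.2)
a,e=tool(-45,0);c=np.array([.43,.262,.024]);g=c-.008*a-.163*a
r.reach(g+[0,0,.08],e)
lower(r,g,.005,-.005)
s=r.sense();print(s["opening"],s["clock"])
r.let_go()
p=r.sense()["tcp_pos"]
r.servo_line(p-.1*a,speed=.2)
r.servo_line(p-.1*a+[0,0,.15],speed=.3)
r.move_joints([0,-20,90,0,100,0])
s=r.snapshot("scene");cv2.imwrite("pics/s4.png",s["frame"][:,:,::-1])
cv2.imwrite("pics/s4c.png",cv2.resize(s["frame"][130:290,350:560],None,fx=3,fy=3)[:,:,::-1])
s=r.sense();print(s["clock"],s["tcp_pos"],s["orientation"])
```

```text
0.04170743717336467 [-1.   0.1  0.1]
lower -0.002 2.8
0.04170140569021723 20.0417
23.3417 [0.46033028 0.03445826 0.44103978] [ 1.70206668e+02 -2.19143883e-02  9.01171221e+01]
```

View pics/s4c.png

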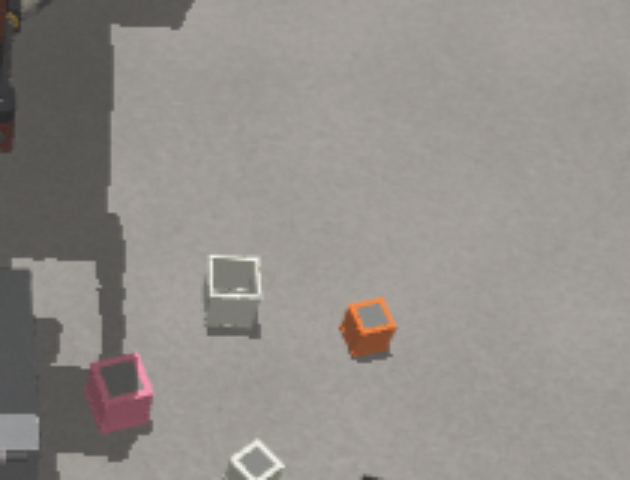

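View pics/s4.png

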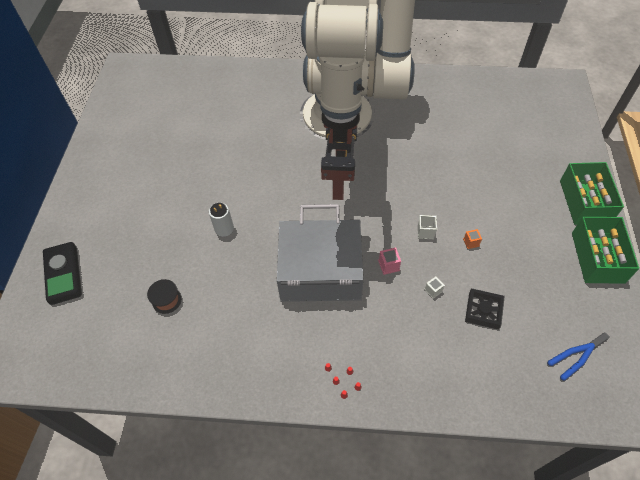

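The cup stands mouth-up at (428,227) in the scene, with its open interior and dark base visible, and the bystanders look unmoved. Next is the cover, starting with IK along the bar arc.

```bash
cat >> h.py <<'E'
YAW=3.8; _h=np.array([np.cos(np.radians(YAW)),np.sin(np.radians(YAW)),0]); _z=np.array([0,0,1.])
B0=np.array([.4397,-.0167,.105]); DEL=1.08
def bar(th,off=np.zeros(3)):
    t=np.radians(th+DEL);t0=np.radians(DEL);H=B0+off+.212*(np.cos(t0)*_h-np.sin(t0)*_z)
    return H+.212*(-np.cos(t)*_h+np.sin(t)*_z)
def btool(beta,sg):
    b=np.radians(beta);a=np.cos(b)*_h-np.sin(b)*_z;j=sg*(np.sin(b)*_h+np.cos(b)*_z)
    return a,Ro.from_matrix(np.c_[np.cross(j,a),j,a]).as_euler('xyz',degrees=True)
E
python3 - <<'E'
from h import *
from station import r
for b0,b1 in((20,60),(30,60),(40,60),(45,45),(30,30)):
  for sg in(1,-1):
    print(b0,b1,sg)
    for th in(0,30,60,68):
        be=b0+(b1-b0)*th/60
        a,e=btool(be,sg);q=r.inverse_kinematics(bar(th)-.163*a,e);print("  ",th,None if q is None else np.round(q))
E
```

```text
20 60 1
   0 None
   30 None
   60 [ -8. -28. 100.   6.  79. -11.]
   68 [ -7. -19.  90.   4.  85. -10.]
20 60 -1
   0 None
   30 None
   60 None
   68 None
30 60 1
   0 None
   30 None
   60 [ -8. -28. 100.   6.  79. -11.]
   68 [ -7. -20.  91.   5.  83. -10.]
30 60 -1
   0 None
   30 None
   60 None
   68 None
40 60 1
   0 None
   30 None
   60 [ -8. -28. 100.   6.  79. -11.]
   68 [ -7. -21.  93.   5.  82. -10.]
40 60 -1
   0 None
   30 None
   60 None
   68 None
45 45 1
   0 None
   30 None
   60 [-11. -41. 113.  11.  65. -15.]
   68 [-10. -36. 109.  11.  64. -14.]
45 45 -1
   0 None
   30 None
   60 None
   68 None
30 30 1
   0 None
   30 None
   60 None
   68 [-12. -47. 122.  18.  48. -21.]
30 30 -1
   0 None
   30 None
   60 None
   68 None
```

Run:
```python
from h import *
from station import r
for th in(0,10,20,30,40,50,60,68):
    o=[]
    for be in range(40,126,5):
        a,e=btool(be,1);q=r.inverse_kinematics(bar(th)-.163*a,e)
        if q is not None:o.append(be)
    print(th,o)
for be in(60,65,70,80,90):
    a,e=btool(be,1)
    for k in(0,.1):
        q=r.inverse_kinematics(bar(0)-(.163+k)*a,e);print(be,k,None if q is None else q.round())
```

```text
0 [65, 70, 75, 80, 85, 90, 95, 100, 105, 110, 115, 120, 125]
10 [65, 70, 75, 80, 85, 90, 95, 100, 105, 110, 115, 120, 125]
20 [60, 65, 70, 75, 80, 85, 90, 95, 100, 105, 110, 115, 120, 125]
30 [55, 60, 65, 70, 75, 80, 85, 90, 95, 100, 105, 110, 115, 120, 125]
40 [50, 55, 60, 65, 70, 75, 80, 85, 90, 95, 100, 105, 110, 115, 120, 125]
50 [45, 50, 55, 60, 65, 70, 75, 80, 85, 90, 95, 100, 105, 110, 115, 120, 125]
60 [40, 45, 50, 55, 60, 65, 70, 75, 80, 85, 90, 95, 100, 105, 110, 115, 120, 125]
68 [40, 45, 50, 55, 60, 65, 70, 75, 80, 85, 90, 95, 100, 105, 110, 115, 120, 125]
60 0 None
60 0.1 None
65 0 [-11. -46. 127.   7.  74. -16.]
65 0.1 None
70 0 [-10. -40. 123.   5.  78. -14.]
70 0.1 [-12. -46. 117.   5.  90. -15.]
80 0 [ -8. -29. 115.   2.  85. -12.]
80 0.1 [ -9. -32. 107.   2.  96. -12.]
90 0 [ -7. -19. 107.   0.  92. -10.]
90 0.1 [ -7. -20.  97.   0. 103. -10.]
```

Run:
```python
from h import *
from station import r
a,e=btool(70,1); g=bar(0)-(.182-.008)*a
for k in(.08,.05,.03,.01,0):
    print(k,r.inverse_kinematics(g+[0,0,k],e))
r.reach(g+[0,0,.06],e)
s=r.snapshot("wrist");cv2.imwrite("pics/w5.png",s["frame"][:,:,::-1])
import pickle;pickle.dump(s,open("w5.pkl","wb"))
s=r.snapshot("scene");cv2.imwrite("pics/s5.png",cv2.resize(s["frame"][130:310,240:400],None,fx=4,fy=4)[:480*2,:,::-1][:600])
q=r.sense();print(q["clock"],q["tcp_pos"]-g,q["contact_force"])
```

```text
0.08 [-10.34492405 -40.26996355 113.91760396   4.80138563  86.92345705
 -13.58151157]
0.05 [-10.34492405 -40.77272705 117.24946851   4.82000426  84.10431823
 -13.81947599]
0.03 [-10.34492405 -40.95753016 119.37862957   4.83971399  82.16686312
 -13.9843595 ]
0.01 [-10.34492405 -41.00930808 121.42992476   4.86599158  80.17451212
 -14.1555326 ]
0 [-10.34492405 -40.98142285 122.42495696   4.88184131  79.15529328
 -14.24387526]
24.025 [0.00112981 0.00045158 0.06249838] [ 0.31749998 -0.30454585  0.80395383]
```

View pics/w5.png

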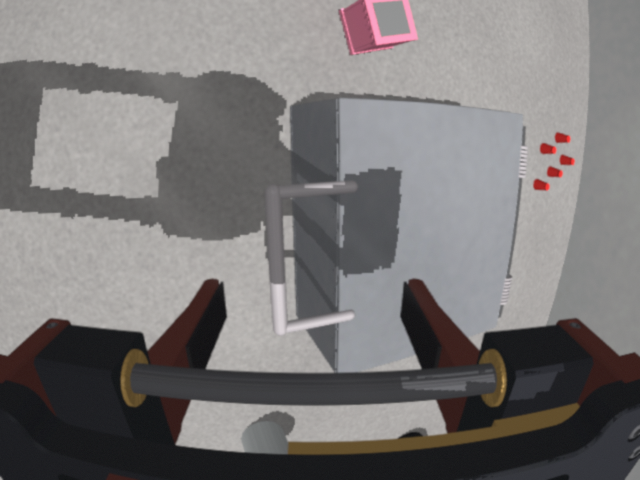

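View pics/s5.png

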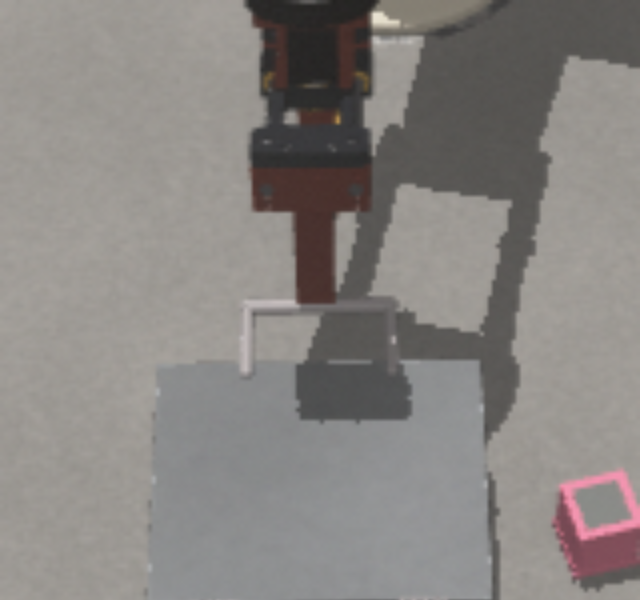

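The wrist view shows the bar running from (274,190) to (281,330), between the finger columns (about 222 and 405) in the closing direction. I cross-check its position with the fisheye rays.

Run:
```python
from h import *
import pickle
s=pickle.load(open("w5.pkl","rb"))
def fray(s,uv):
    v=np.array([uv[0]-s["cx"],uv[1]-s["cy"]]);rr=np.hypot(*v);t=rr/s["fx"]
    d=np.r_[np.sin(t)*v/rr,np.cos(t)];R=np.array(s["R"]);return -R.T@np.array(s["t"]),R.T@d
P=[]
for uv in((274,190),(281,329),(339,230)):
    c,d=fray(s,uv);p=c+d*(.105-c[2])/d[2];P.append(p);print(p.round(4))
print((P[0]+P[1])/2,np.degrees(np.arctan2(-(P[0]-P[1])[0],(P[0]-P[1])[1])),B0)
```

```text
[0.4346 0.0293 0.105 ]
[ 0.4421 -0.0626  0.105 ]
[0.4777 0.004  0.105 ]
[ 0.43834391 -0.01663882  0.105     ] 4.679013388273843 [ 0.4397 -0.0167  0.105 ]
```

The wrist estimate (0.438, -0.017) agrees with B0 to about 1 mm. I descend and close on the bar.

```bash
sed -i 's/YAW=3.8/YAW=4.0/;s/B0=np.array(\[.4397/B0=np.array([.4390/' h.py
python3 - <<'E'
from h import *
from station import r
a,e=btool(70,1); g=bar(0)-(.182-.008)*a
r.servo_line(g,Ro.from_euler('xyz',e,degrees=True).as_euler('xyz',degrees=True),speed=.06)
q=r.sense();print(q["clock"],q["tcp_pos"]-g,q["contact_force"])
r.grab(6)
q=r.sense();print(q["clock"],q["opening"],q["contact_force"],q["tcp_pos"]-g)
s=r.snapshot("wrist");cv2.imwrite("pics/w6.png",s["frame"][:,:,::-1])
s=r.snapshot("scene");cv2.imwrite("pics/s6.png",cv2.resize(s["frame"][160:310,240:400],None,fx=4,fy=4)[:,:,::-1][:600])
E
```

```text
25.175 [ 1.02049211e-04 -2.25106471e-05  5.74148450e-04] [-0.18322381 -0.33582745 -0.15260968]
26.35 0.009571812939903078 [-3.78475808 -1.00183029  0.35134278] [-2.64639902e-04 -3.10282113e-05 -3.03618694e-04]
```

View pics/w6.png

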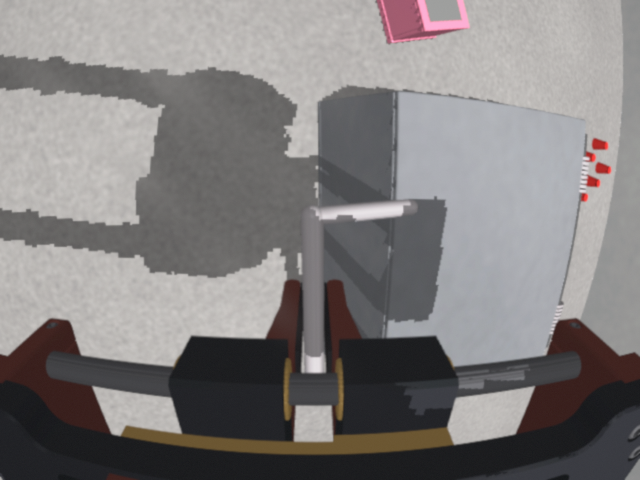

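View pics/s6.png

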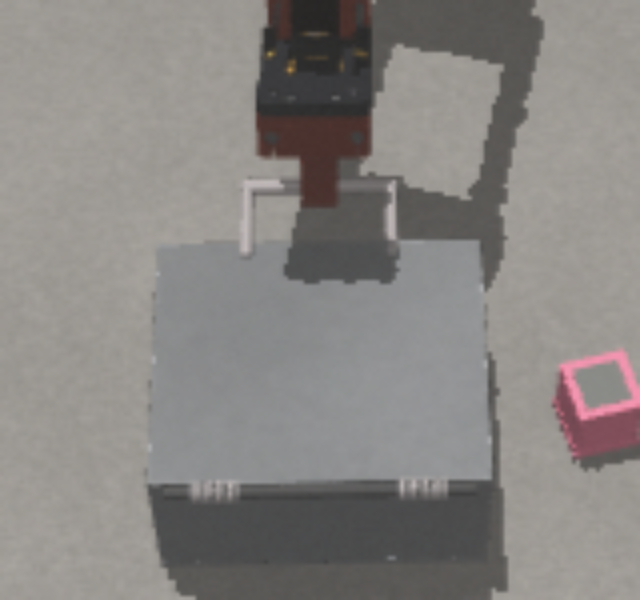

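The jaws hold the bar (opening 9.6 mm), with the bar at column 313 between the fingers. I lift in arc segments with force checks.

Run:
```python
from h import *
from station import r
r.grab(25)
a,e=btool(70,1); print(r.sense()["opening"],r.sense()["contact_force"].round(1))
for th in(5,10,16,22,28,34,40):
    r.servo_line(bar(th)-.174*a,speed=.05)
    q=r.sense();print(th,round(q["clock"],1),q["contact_force"].round(1),round(q["opening"],4))
    if np.linalg.norm(q["contact_force"])>30: break
s=r.snapshot("scene");cv2.imwrite("pics/s7.png",cv2.resize(s["frame"][150:300,240:400],None,fx=4,fy=4)[:,:,::-1])
```

```text
0.009463937386854769 [-5.8 -0.9  0.2]
5 27.2 [-7.1 -0.9 -0.3] 0.0093
10 27.7 [-8.2 -1.   0.1] 0.009
16 28.3 [-11.4   0.2   2. ] 0.0091
22 28.9 [-13.7  -0.5   3.6] 0.0092
28 29.5 [-10.9  -0.3   5.3] 0.0095
34 30.1 [-7.1  1.1  4.1] 0.0094
40 30.7 [-7.1  2.4  5. ] 0.0094
```

View pics/s7.png

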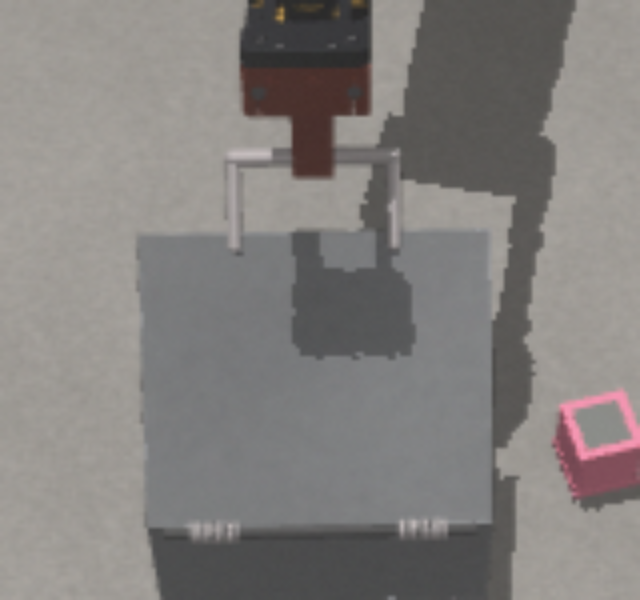

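The cover follows, with the bar at about (313,155) in the crop and forces under 15 N. I compare it with the prediction, then continue past balance.

Run:
```python
from h import *
from station import r
S=r.snapshot("scene")
for t in(36,38,40,42):print(t,((proj(S,bar(t))[0]-[240,150])*4).round(0), end=' ')
print()
a,e=btool(70,1)
for th in(46,51,56,60,63,66):
    r.servo_line(bar(th)-.174*a,speed=.04)
    q=r.sense();print(th,round(q["clock"],1),q["contact_force"].round(1),round(q["opening"],4))
s=r.snapshot("scene");cv2.imwrite("pics/s8.png",cv2.resize(s["frame"][150:300,240:400],None,fx=4,fy=4)[:,:,::-1])
for t in(60,63,66,69):print(t,((proj(s,bar(t))[0]-[240,150])*4).round(0), end=' ')
s=r.snapshot("wrist");cv2.imwrite("pics/w8.png",s["frame"][:,:,::-1])
```

```text
36 [311. 148.] 38 [311. 148.] 40 [311. 149.] 42 [310. 149.] 
46 31.5 [-5.8  2.3  4.5] 0.0091
51 32.1 [-4.5  5.   3.4] 0.0091
56 32.7 [-2.7  4.5  2. ] 0.0095
60 33.2 [-1.9  4.8  1. ] 0.0093
63 33.6 [-0.7  4.   0.1] 0.0092
66 34.0 [-0.1  3.4 -0.2] 0.0095
60 [307. 179.] 63 [306. 188.] 66 [306. 198.] 69 [305. 209.]
```

View pics/s8.png

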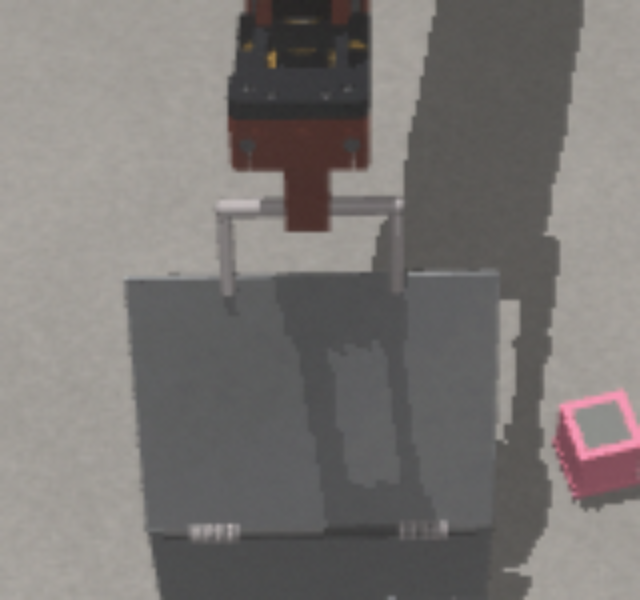

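View pics/w8.png

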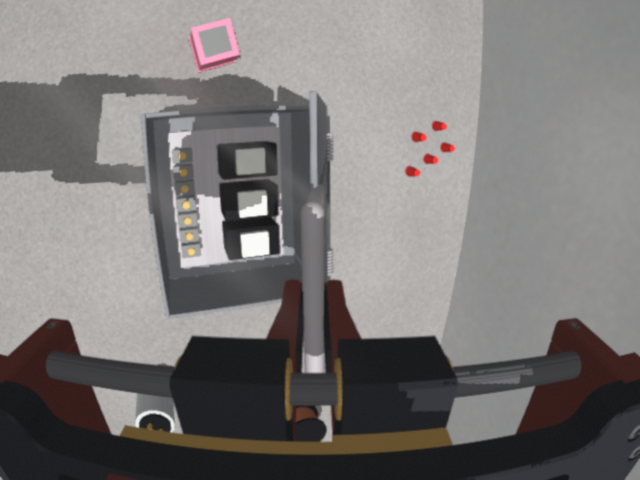

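The bar is now at row about 206 in the crop. Allowing for the 6-pixel offset seen at 40°, that is about 66°, past balance and still held. I bring it back to about 56°.

Run:
```python
from h import *
from station import r
a,e=btool(70,1)
r.wait(.5)
for th in(63,60,58,56):
    r.servo_line(bar(th)-.174*a,speed=.03)
    q=r.sense();print(th,round(q["clock"],1),q["contact_force"].round(1),round(q["opening"],4))
r.wait(1.0)
q=r.sense();print(round(q["clock"],1),q["contact_force"].round(1),q["tcp_pos"]-(bar(56)-.174*a))
s=r.snapshot("scene");cv2.imwrite("pics/s9.png",cv2.resize(s["frame"][150:300,240:400],None,fx=4,fy=4)[:,:,::-1])
for t in(50,53,56,59):print(t,((proj(s,bar(t))[0]-[240,150])*4).round(0), end=' ')
cv2.imwrite("pics/s9f.png",s["frame"][:,:,::-1])
s=r.snapshot("top");cv2.imwrite("pics/t9.png",s["frame"][:,:,::-1])
# cover front edge predicted in top, 170 mm from hinge
```

```text
63 35.2 [ 1.   1.2 -2.8] 0.0094
60 35.7 [ 1.9  0.4 -2.9] 0.0095
58 36.1 [ 1.  -0.7 -1. ] 0.0093
56 36.5 [-0.4 -1.1  0.8] 0.0093
37.5 [-2.5 -4.2  4.2] [-5.60277336e-05 -1.04572313e-04  2.94888625e-04]
50 [309. 158.] 53 [308. 163.] 56 [308. 169.] 59 [307. 176.]
```

View pics/s9.png

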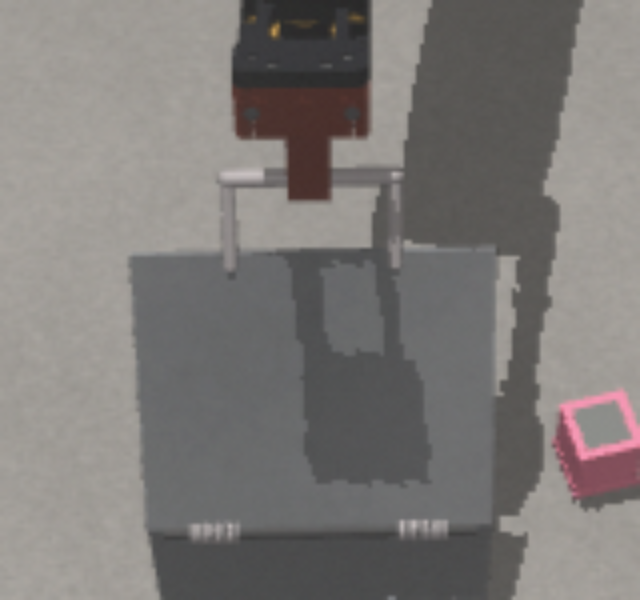

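View pics/t9.png

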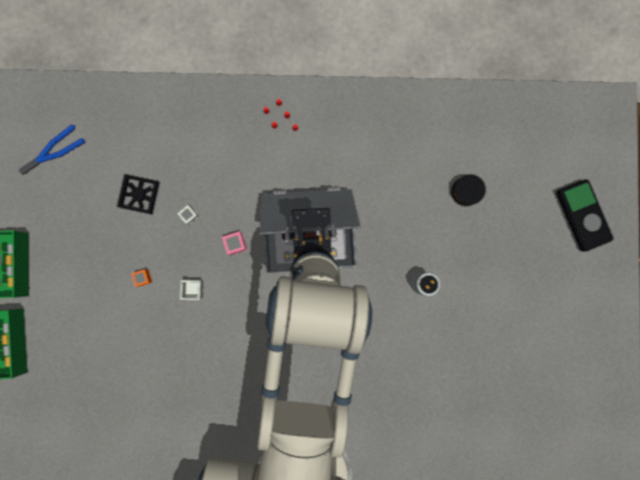

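View pics/s9f.png

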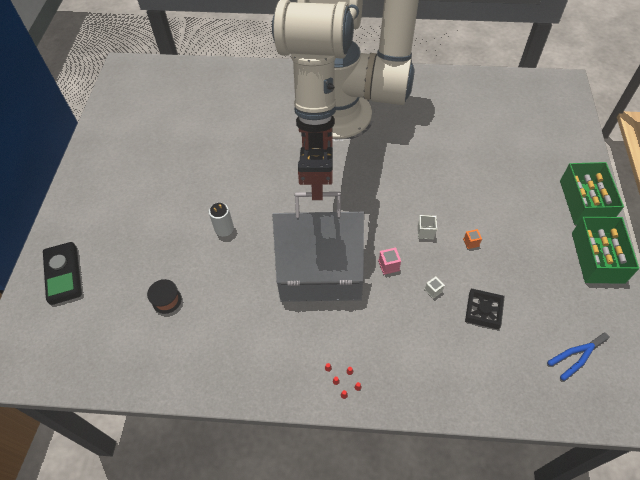

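Run:
```python
from h import *
from station import r
import pickle
d=pickle.load(open("s0.pkl","rb"));S=d["scene"];T=d["top"]
def pt(th,rad,y,up=0):
    t=np.radians(th+0);H=bar(0)+.212*np.cos(np.radians(DEL))*_h-[0,0,.004]
    lat=np.array([-_h[1],_h[0],0]);return H+rad*(-np.cos(t)*_h+np.sin(t)*_z)+up*(np.sin(t)*_h+np.cos(t)*_z)+y*lat
print("shut bar S pred",proj(S,bar(0)),"obs 319.9,205.3")
print("shut edge S",proj(S,[pt(0,.17,.1,.004),pt(0,.17,-.1,.004)]).round(1).tolist(),"T",proj(T,[pt(0,.17,.1,.004),pt(0,.17,-.1,.004)]).round(1).tolist())
for t in(52,54,56,58,60,62):
    print(t,"S edge",proj(S,[pt(t,.17,.1,.004),pt(t,.17,-.1,.004)]).round(1).tolist(),"T edge",proj(T,[pt(t,.17,.1,.004),pt(t,.17,-.1,.004)]).round(1).tolist())
a=d["top"]["frame"][175:300,250:370];b=cv2.imread("pics/t9.png")[175:300,250:370,::-1]
cv2.imwrite("pics/cmp.png",np.hstack([cv2.resize(x,None,fx=3.3,fy=3.3) for x in(a,b)])[:,:,::-1])
```

```text
shut bar S pred [[319.38979379 204.58204313]] obs 319.9,205.3Traceback (most recent call last):
  File "<stdin>", line 9, in <module>
  File "<stdin>", line 6, in pt
NameError: name '_h' is not defined. Did you mean: 'th'?
```

Run:
```python
from h import *
from h import _h,_z
import pickle
d=pickle.load(open("s0.pkl","rb"));S=d["scene"];T=d["top"]
def pt(th,rad,y,up=0):
    t=np.radians(th+0);H=bar(0)+.212*np.cos(np.radians(DEL))*_h-[0,0,.004]
    lat=np.array([-_h[1],_h[0],0]);return H+rad*(-np.cos(t)*_h+np.sin(t)*_z)+up*(np.sin(t)*_h+np.cos(t)*_z)+y*lat
for t in(0,40,52,54,56,58,60,62,66):
    e=[pt(t,.17,.1,.004),pt(t,.17,-.1,.004)]
    print(t,"S bar",proj(S,bar(t))[0].round(1),"S edge",proj(S,e).round(1).tolist(),"T edge",proj(T,e).round(1).tolist())
a=d["top"]["frame"][175:300,250:370];b=cv2.imread("pics/t9.png")[175:300,250:370,::-1]
cv2.imwrite("pics/cmp.png",np.hstack([cv2.resize(x,None,fx=3.3,fy=3.3) for x in(a,b)])[:,:,::-1])
```

```text
0 S bar [319.4 204.6] S edge [[359.8, 218.0], [278.8, 218.5]] T edge [[265.6, 271.5], [356.8, 266.7]]
40 S bar [317.7 187.2] S edge [[362.1, 205.6], [273.6, 206.1]] T edge [[261.0, 250.5], [360.3, 245.3]]
52 S bar [317.1 190.2] S edge [[363.0, 208.6], [271.9, 209.1]] T edge [[259.4, 236.8], [360.7, 231.5]]
54 S bar [317.  191.2] S edge [[363.1, 209.5], [271.6, 210.0]] T edge [[259.2, 234.2], [360.7, 229.0]]
56 S bar [316.9 192.2] S edge [[363.3, 210.4], [271.3, 210.9]] T edge [[258.9, 231.6], [360.8, 226.3]]
58 S bar [316.8 193.4] S edge [[363.4, 211.4], [271.0, 212.0]] T edge [[258.7, 228.9], [360.8, 223.7]]
60 S bar [316.7 194.7] S edge [[363.5, 212.6], [270.8, 213.1]] T edge [[258.4, 226.2], [360.8, 220.9]]
62 S bar [316.7 196.2] S edge [[363.7, 213.8], [270.5, 214.3]] T edge [[258.2, 223.4], [360.7, 218.1]]
66 S bar [316.5 199.5] S edge [[363.9, 216.6], [270.0, 217.1]] T edge [[257.7, 217.6], [360.7, 212.3]]
```

View pics/cmp.png

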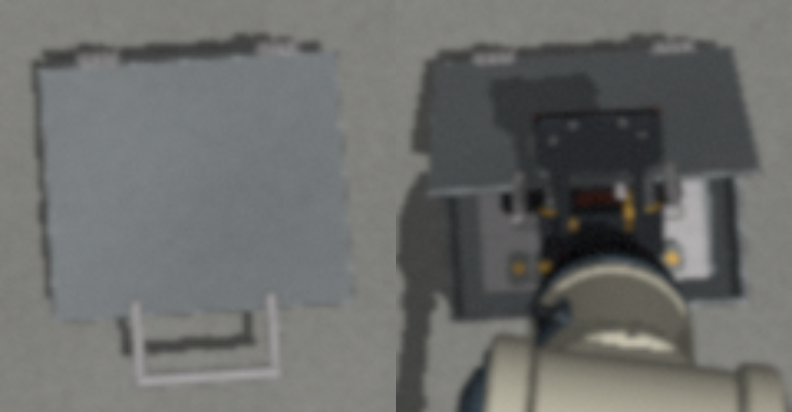

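Measured cover angle:
- **Top view:** the cover's front edge gives about 55.5°.
- **Scene view:** about 56° after removing the 2.4 px row offset seen with the cover shut. Without that correction it would read about 60°.

The arm pose corresponds to 56°. The other things sit at the same pixels as at the start, and the cup stands mouth-up at (190,289) in the top view. I hand in.

Run:
```python
from station import r
q=r.sense();print(q["clock"],q["opening"],q["contact_force"].round(1),abs(q["joint_vel"]).max().round(2))
r.hand_in()
```

```text
37.5833 0.009617649281634564 [-3.2 -4.5  5.4] 0.08
the job is handed in; nothing more can be done
```

The job is handed in at 37.6 s of the 72 s allowed, with no verdict reported.

- **Cup:** I turned the larger white cup over in two 90° steps. It now stands mouth-up and released at about (0.43, 0.26) m, roughly 7 cm from where it started.
- **Cover:** I gripped the bar, raised the cover under control to about 66°, past the balance point, and brought it back. It is held still at about 56°, roughly 4° below balance.

**Last checks:**
- **Grip and force:** the gripper is on the bar (9.6 mm opening), and outside force on the tool is about 8 N.
- **Bench:** the other things look unmoved in the top and scene pictures.
- **Cover angle:** the arm pose gives 56° and the top view about 55.5°. The scene view disagreed at first: it read about 60°, and about 56° once I removed the row offset seen with the cover shut.

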